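Open the bulk bin and start a tight row of fish tins in the tray

ROBOT

A 6-joint arm with a two-finger parallel gripper is mounted at the origin on the work surface. World frame = base frame: x ahead of the robot, y to its left, z up, the work surface at z = 0. Lengths are in m, angles in rad, forces in N, time in s.
With the tool pointing down it reaches from about 0.35 to 0.775 m from the base axis. Payload 5.5 kg.
Tool frame: the origin (TCP) lies at the very end of the fingers, on their centre line; the grasp point (between the pads) lies 19 mm behind it (env.grip_point_offset is the distance from the TCP to the grasp point, in m); z points along the fingers, y is the line along which they close (so a half turn about z gives the same grasp; the last joint's range is limited). The gripper opens to 85 mm and grips with 20 to 120 N. Pads are 22 mm wide; open, the fingers measure 114 mm over their backs; the gripper's body (76 mm by 85 mm) begins 54 mm behind the grasp point. The pads swing forward as they close: fully open they stand 13 mm farther back than shut.
Start: joints at [-1.409, 0.313, 0.046, 1.304, 0, 1.431], TCP at [0.171, -0.549, 0.231] pointing down, gripper open.
Joint ranges: [-2.76, 2.76], [-0.86, 1.69], [-1.03, 1.26], [-2.2, 2.34], [-1.47, 1.5], [-3.14, 3.14]. Speed limits (rad/s): [2.57, 2.57, 3.14, 3.14, 3.14, 3.14].

INTERFACE

Orientations are given as a unit quaternion [w, x, y, z].
In Python, from workcell import sensors, imaging, workorder, env gives the robot as it stands.
- The arm moves only by the shell command python3 -m handwheel 'ROWS' [FORCE]. ROWS is JSON, a list of rows, each a list of 5 numbers: the shift along the tool's x, y, z in mm, then the turn about the tool's z in rad, then the opening, from 0 (shut) to 1 (fully open). A call has 1 to 8 rows; each row is the pose to reach, as a shift and turn from the pose commanded when the call began, along the tool's axes at that moment; what a row does not reach only later rows make up. A row lasts 1/10 s, in which the tool goes at most 50 mm and 8.59 degrees, less where a joint would pass 70% of its speed; a pose out of reach is approached as far as the arm can. A call with a gripper value outside its range is refused whole. The fingers move at their own pace and stop on an object; FORCE is the grip in N (left out, the last holds). Time passes only in rows, so rows that repeat a pose let the fingers close. It gives the time, the measured TCP pose, the force, the opening and the grip force at its end, in the units of the state.
- sensors.get_state(): the state, without advancing time (a new reading comes with each control period).
- imaging.read_camera(name): name is "scene" or "top"; returns a dict with "color" (420x560x3 uint8, blue, green, red), "z_map" (420x560 float32, m along the optical axis (not along the pixel's ray), 0 where there is no reading), "fx", "fy", "cx", "cy" (pixels), "xyz" and "rotation" of the camera in the world. Camera axes: x right, y down, z forward; pixel columns grow to the right and rows downward; lengths in m; the calibration is good to about 2 mm. A picture is of the moment at which its call begins.
- workorder.hand_in(): hands the job in; it is judged then, once.
The state is a dict: "clock": time; "joint_pos": joint angles; "qvel": joint speeds; "tau": joint torques, N m; "tcp_pos": TCP position; "orientation": TCP orientation; "wrist_force": force on the tool from outside, world axes, zero at the start; "ft_torque": the same for the moment, N m; "finger_gap": finger opening in m; "grip_force": force on a finger pad.
Only numpy, scipy, OpenCV 4.12 (cv2) and the standard library are available. Lean on these libraries where they do the work, as an engineer would, in place of code of your own. Each camera call takes 0.05 s, during which the arm holds its last target. There are 200 camera calls.

TASK

Lift the lid of the blue bulk bin until its stay drops behind the tooth, and let the lid down so that it stands propped open. Then bring all the flat oblong tins out of the bin into the cardboard tray and, with the push block held in the gripper, nudge them into one tight row in the tray's far left corner: every tin flat with its short end against the far wall, the first one's long side against the left wall and each next one close beside the one before. When they are tight, stand the push block upright on the bench outside the tray, leave the lid propped, and leave the other goods where they are.

Things in the scene. Friction and masses are not known exactly. Their poses are not given: they have to be found in the camera images.
- bin: Fixed blue plastic bulk bin, 200 (x) x 350 (y) x 105 mm high outside, walls 6 mm. Origin: centre of its underside; its x axis points away from the robot towards the hinge side, z up. It is half full: the tins lie on a flat cardboard layer pad inside it, 55 mm above the bench.
- lid_hinge (a point): Middle of the lid's hinge line, at the top of the bin's far wall (100 mm along the bin's x from its centre, 105 mm up); the hinge runs along the bin's y axis.
- lid_handle (a point): Centre of the lid's handle: a round steel bar 12 mm thick, 110 mm long along the bin's y, standing 40 mm out beyond the lid's near edge, level with the lid, 240 mm from the hinge line. It can be pinched from above, one finger on each side, with the gripper kept pointing down while the bar turns between the pads. The lid is 8 mm thick and weighs about 0.4 kg.
- lid (a joint): Lid angle in rad: 0 shut, grows as it opens upwards about the hinge, stop at 1.42. Left alone it falls shut, unless the stay holds it: then it rests at about 1.25.
- stay (a joint): Angle in rad of the lid stay, a steel leg 105 mm long hinged on the lid's right-hand edge (the bin's -y side) 80 mm from the hinge. The small roller at its foot runs by its own weight along a steel rail on the bin's side as the lid rises, rides up a 6 mm tooth and drops behind it when the lid passes about 1.33 rad; when the lid is then let down to about 1.25 the roller stands against the tooth and carries the lid. 0 with the lid shut, about 2.2 when the lid is propped.
- tray: Fixed open cardboard tray, 182 (x) x 320 (y) x 22 mm high outside, walls and floor 5 mm (inside 172 x 310 mm). Origin: centre of its underside; x axis away from the robot, y axis to the robot's left.
- tray_corner (a point): The tray's far left inner corner, on its floor: where the inner faces of the far wall (+x) and the left wall (+y) meet. Axes as the tray's. A first tin that touches both walls has its centre at x -52, y -30, z +12 mm from here; the next ones at y -90 and y -150 mm.
- tin1_c (a point): Centre of a flat oblong metal tin, 104 (its x) x 60 (its y) x 24 mm high, about 0.16 kg, lying flat on the bin's layer pad, long side roughly along the bin's x. Two or three such tins are there.
- tin2_c (a point): Centre of a flat oblong metal tin, 104 (its x) x 60 (its y) x 24 mm high, about 0.16 kg, lying flat on the bin's layer pad, long side roughly along the bin's x. Two or three such tins are there.
- tin3_c (a point): Centre of a flat oblong metal tin, 104 (its x) x 60 (its y) x 24 mm high, about 0.16 kg, lying flat on the bin's layer pad, long side roughly along the bin's x. Two or three such tins are there.
- pusher_grip (a point): Grip point of the push block, 85 mm above its underside, on its upright wooden handle (22 x 22 mm square, from 24 to 110 mm up). Below is its steel foot, 56 (its x) x 32 (its y) x 24 mm high. About 0.36 kg. It stands on the bench to the right of the tray; z up.
- roundtin1: A round tin, 84 mm across, 36 mm high, on the bench: leave alone. Origin under its centre.
- roundtin2: Another round tin like it: leave alone.
- jar: A jar with a lid, 80 mm across, 125 mm high: leave alone.
- can: A tall can, 74 mm across, 110 mm high: leave alone.
- ricebox: An upright carton, 60 x 140 x 190 mm: leave alone.
- tape: A roll of packing tape lying flat, 110 mm across, 48 mm high: leave alone.
There are look-alikes about, which are no part of the job. Several things look just like the part that bears pusher_grip: the one meant starts nearest to the robot's base.

How it is judged:
By the outcome, as a careful person would: the job done as asked, in the order asked, and still so for the second after the job is handed in, with the robot touching nothing.
Of tin1, tin2, tin3 only 2 to 3 are there at a start; the rules pass over those that are not, and their reading is None.
At some moment in a run one of pusher may be knocked a few centimetres aside while the robot is not near it.
It also fails if it takes over 210 s, if anything falls off the work surface, if the arm or the gripper's body presses on something with over 40 N, if the wrist force passes 120 N, or if a joint passes its speed limit or range.

## Working session

There is one attempt and no reset: what is moved stays moved. The work goes in short steps, Python scripts to look and compute and a shell command to move; the robot and the scene stay as the last step left them, time stands still between calls to the robot, and variables do not carry over. Pictures are saved under pics/ and viewed, at most 14 in all, crops included, and the job is handed in when it is done.

```bash
ls; mkdir -p pics; cat > h.py <<'E'
import numpy as np, cv2
from workcell import sensors, imaging, workorder, env
def cam(n):
    c=imaging.read_camera(n); c['R']=np.array(c['rotation']); 
    if c['R'].size==4:
        from scipy.spatial.transform import Rotation as Ro
        q=c['R']; c['R']=Ro.from_quat([q[1],q[2],q[3],q[0]]).as_matrix()
    c['R']=c['R'].reshape(3,3); c['t']=np.array(c['xyz']); return c
def pts(c):
    v,u=np.mgrid[0:420,0:560]; z=c['z_map']
    p=np.stack([(u-c['cx'])/c['fx']*z,(v-c['cy'])/c['fy']*z,z],-1)
    return p@c['R'].T+c['t']
def ray(c,u,v,h):
    d=c['R']@np.array([(u-c['cx'])/c['fx'],(v-c['cy'])/c['fy'],1]); return c['t']+d*(h-c['t'][2])/d[2]
def proj(c,p):
    q=c['R'].T@(np.array(p)-c['t']); return q[0]/q[2]*c['fx']+c['cx'],q[1]/q[2]*c['fy']+c['cy']
E
python3 - <<'E'
from h import *
for n in('scene','top'):
    c=cam(n); cv2.imwrite(f'pics/{n}0.png',c['color']); print(n,c['t'],c['R'].round(3).tolist(),c['fx'],c['cx'],c['cy'])
s=sensors.get_state(); print(s)
E
```

```text
pics
scene [0.94472065 0.76209358 1.4218471 ] [[-0.87, 0.423, -0.253], [0.493, 0.734, -0.467], [-0.012, -0.531, -0.847]] 420.6830525887343 273.4868293534023 206.4611214718339
top [0.33405051 0.04245135 1.50857   ] [[-0.022, -0.986, 0.164], [-1.0, 0.022, -0.004], [0.0, -0.164, -0.986]] 518.9584710881051 277.98960572296437 201.09151650810907
{'clock': 0.1, 'joint_pos': array([-1.40855706e+00,  3.13963791e-01,  4.51267166e-02,  1.30357713e+00,
        1.96951302e-05,  1.43118100e+00]), 'qvel': array([-4.06883528e-04, -2.10478713e-03,  1.62216796e-03, -4.23283221e-04,
       -3.66843989e-04,  5.38682119e-05]), 'tau': array([ 2.47035598e-03, -4.81721592e+01,  2.99245656e+01,  1.26472407e-02,
       -5.13282157e-05,  2.64998967e-06]), 'tcp_pos': array([ 0.17086093, -0.54857998,  0.23049008]), 'orientation': array([-8.08996658e-04,  9.88631757e-01,  1.50354897e-01,  6.96458403e-07]), 'wrist_force': array([-0.37865749, -0.55776137, -0.55495186]), 'ft_torque': array([-0.06078093, -0.00186711, -0.01251169]), 'grip_force': 0.0, 'finger_gap': 0.0852769078696276}
```

View pics/scene0.png

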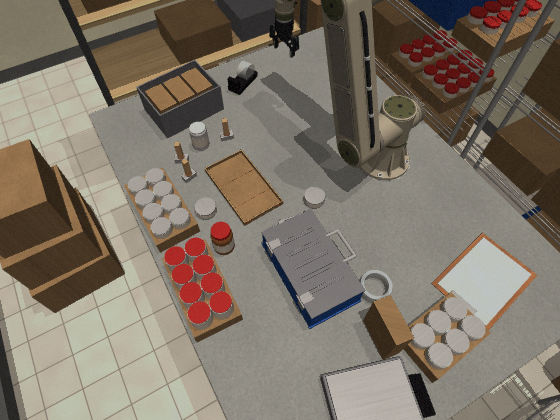

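View pics/top0.png

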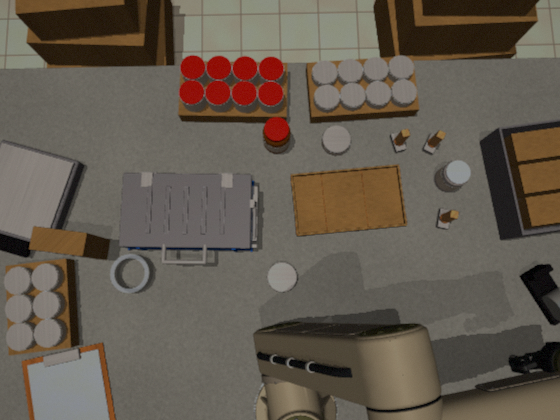

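The top view shows the bin with its lid at (187,212) and its handle at (185,258). The tray is at (349,200). Of the three push blocks at (447,217), (401,139) and (434,140), the first is nearest the base. Next I'll measure them using depth.

```bash
python3 - <<'E'
from h import *
from scipy import ndimage
c=cam('top'); P=pts(c)
def rect(m,name):
    q=P[m]; (a,b),(w,h),an=cv2.minAreaRect((q[:,:2]*1000).astype(np.float32)); print(name,m.sum(),round(a,1),round(b,1),round(w,1),round(h,1),round(an,2),'z',np.median(q[:,2]).round(4))
v,u=np.mgrid[0:420,0:560]
box=lambda a,b,cc,d:(u>=a)&(u<b)&(v>=cc)&(v<d)
m=box(110,265,160,245)&(P[...,2]>.095)&(P[...,2]<.125); m=ndimage.binary_opening(m,iterations=2); rect(m,'lid')
m=box(150,220,252,272)&(P[...,2]>.07)&(P[...,2]<.13); rect(m,'handle'); 
for x in (165,175,185,195,205): print(x,[(vv,P[vv,x].round(3).tolist()) for vv in range(254,268) if P[vv,x,2]>.05])
m=box(285,412,160,240)&(P[...,2]>.015)&(P[...,2]<.03); rect(m,'traywall')
hsv=cv2.cvtColor(c['color'],cv2.COLOR_BGR2HSV)
m2=box(285,412,160,240)&(hsv[...,1]>80); m2=ndimage.binary_opening(m2,iterations=2); rect(m2,'traycol')
for b in((435,462,203,232),(392,412,125,155),(424,446,125,155)):
    bb=box(*b); rect(bb&(P[...,2]>.1)&(P[...,2]<.125),'handletop'); rect(bb&(P[...,2]>.018)&(P[...,2]<.03),'foot')
for b in((320,355,120,160),(262,302,255,295),(440,475,155,195),(260,295,115,155)):
    bb=box(*b)&(P[...,2]>.02); rect(bb,'obj')
im=cv2.resize(c['color'][120:250,100:480],None,fx=2,fy=2,interpolation=cv2.INTER_CUBIC); cv2.imwrite('pics/z.png',im)
E
```

```text
lid 9247 554.4 284.8 369.8 201.2 88.47 z 0.1136
handle 280 417.8 294.3 121.0 32.6 88.87 z 0.1131
165 [(254, [0.43, 0.344, 0.109]), (255, [0.427, 0.343, 0.11]), (256, [0.424, 0.343, 0.111]), (260, [0.414, 0.343, 0.11]), (261, [0.411, 0.343, 0.113]), (262, [0.408, 0.343, 0.112]), (263, [0.405, 0.343, 0.112])]
175 [(260, [0.413, 0.316, 0.111]), (261, [0.41, 0.316, 0.11]), (262, [0.407, 0.316, 0.113]), (263, [0.405, 0.316, 0.114])]
185 [(260, [0.412, 0.289, 0.116]), (261, [0.41, 0.289, 0.114]), (262, [0.407, 0.29, 0.11]), (263, [0.404, 0.29, 0.108]), (264, [0.402, 0.29, 0.108])]
195 [(260, [0.412, 0.263, 0.109]), (261, [0.409, 0.262, 0.117]), (262, [0.406, 0.263, 0.11]), (263, [0.403, 0.262, 0.117]), (264, [0.401, 0.263, 0.111])]
205 [(254, [0.427, 0.236, 0.11]), (255, [0.424, 0.236, 0.113]), (256, [0.422, 0.236, 0.114]), (257, [0.419, 0.236, 0.111]), (258, [0.417, 0.236, 0.111]), (259, [0.414, 0.236, 0.109]), (260, [0.411, 0.235, 0.119]), (261, [0.408, 0.236, 0.112]), (262, [0.406, 0.236, 0.112]), (263, [0.403, 0.235, 0.116])]
traywall 650 582.4 -166.0 183.5 322.5 4.16 z 0.021
traycol 6846 513.6 -142.1 329.2 395.9 4.47 z 0.005
handletop 71 520.8 -439.6 23.2 24.1 76.58 z 0.1082
foot 124 520.2 -438.5 32.1 55.8 77.26 z 0.023
handletop 66 752.7 -322.3 22.3 21.8 13.61 z 0.1083
foot 108 751.7 -319.9 56.3 31.0 18.77 z 0.0235
handletop 69 744.8 -420.7 22.4 24.2 56.8 z 0.1073
foot 95 745.0 -420.2 31.7 56.0 63.57 z 0.0231
obj 655 569.2 -75.0 99.9 516.1 74.42 z 0.0352
obj 706 363.2 33.0 83.0 82.5 76.44 z 0.0353
obj 729 510.1 -215.7 73.2 620.7 27.57 z 0.1066
obj 927 586.0 24.4 499.0 79.0 4.89 z 0.1196
```

View pics/z.png

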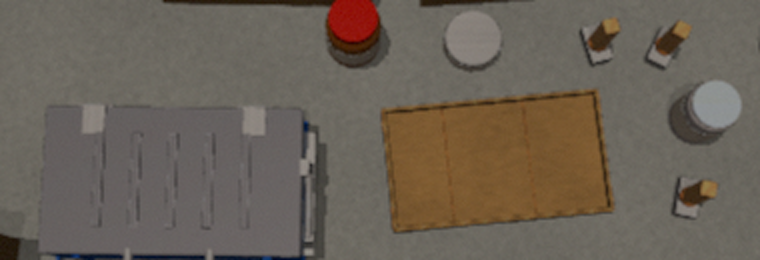

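```bash
cat >> h.py <<'E'
def psi_of(q): return 2*np.arctan2(q[2],q[1])
def plan(*wps):
    """wps: (x,y,z,psi_deg or None); prints tool-axis deltas (mm, rad) from the present / previous waypoint"""
    s=sensors.get_state(); p=np.array(s['tcp_pos']); a=psi_of(s['orientation'])
    print('now',p.round(4),'psi',np.degrees(a).round(2),'gap',round(s['finger_gap'],4),'t',round(s['clock'],1),'j6',round(s['joint_pos'][5],2),'F',np.round(s['wrist_force'],1))
    for w in wps:
        d=np.array(w[:3])-p; b=a if w[3] is None else np.radians(w[3])
        t=(a-b+np.pi)%(2*np.pi)-np.pi
        print(w,'->',np.round([1000*(d@[np.cos(a),np.sin(a),0]),1000*(d@[np.sin(a),-np.cos(a),0]),-1000*d[2]],1).tolist(),round(t,3))
        p=np.array(w[:3]); a=b
E
python3 - <<'E'
from h import *
plan((.42,-.2,.25,17.3),(.4075,.1,.25,88.5),(.4075,.289,.2,88.5),(.4075,.289,.09,88.5))
E
```

```text
now [ 0.1708 -0.5486  0.2306] psi 17.29 gap 0.0855 t 0.1 j6 1.43 F [-0.1 -0.1 -0.8]
(0.42, -0.2, 0.25, 17.3) -> [341.5, -258.8, -19.4] -0.0
(0.4075, 0.1, 0.25, 88.5) -> [77.3, -290.1, -0.0] -1.243
(0.4075, 0.289, 0.2, 88.5) -> [188.9, -4.9, 50.0] 0.0
(0.4075, 0.289, 0.09, 88.5) -> [0.0, 0.0, 110.0] 0.0
```

```bash
python3 -m handwheel '[[342,-259,-19,0,0.4],[342,-259,-19,0,0.4],[342,-259,-19,0,0.4],[342,-259,-19,0,0.4],[342,-259,-19,0,0.4],[342,-259,-19,0,0.4],[342,-259,-19,0,0.4],[342,-259,-19,0,0.4]]' 30
python3 -m handwheel '[[342,-259,-19,0,0.4]]' >/dev/null; python3 - <<'E'
from h import *
plan((.42,-.2,.25,17.3),(.4075,.289,.2,88.5),(.4075,.289,.09,88.5))
E
```

```text
clock: 0.95
tcp_pos: [0.404, -0.2222, 0.2491]
orientation: [0.0, 0.989, 0.15, 0.0]
wrist_force: [1.3, -1.1, -0.6]
finger_gap: 0.0339
grip_force: 0.0
now [ 0.4331 -0.1815  0.2513] psi 17.28 gap 0.034 t 1.1 j6 2.27 F [-0.1 -2.2  0.6]
(0.42, -0.2, 0.25, 17.3) -> [-18.0, 13.8, 1.3] -0.0
(0.4075, 0.289, 0.2, 88.5) -> [133.5, -470.6, 50.0] -1.243
(0.4075, 0.289, 0.09, 88.5) -> [0.0, 0.0, 110.0] 0.0
```

```bash
python3 -m handwheel '[[113,-456,40,-1.242,0.4],[113,-456,40,-1.242,0.4],[113,-456,40,-1.242,0.4],[113,-456,40,-1.242,0.4],[113,-456,40,-1.242,0.4],[113,-456,40,-1.242,0.4],[113,-456,40,-1.242,0.4],[113,-456,40,-1.242,0.4]]'; python3 -m handwheel '[[0,0,0,0,0.4],[0,0,0,0,0.4]]' >/dev/null; python3 - <<'E'
from h import *
plan((.4075,.289,.2,88.5),(.4075,.289,.09,88.5))
E
```

```text
clock: 1.85
tcp_pos: [0.4083, 0.2165, 0.2171]
orientation: [0.0, 0.729, 0.685, 0.0]
wrist_force: [2.3, -0.2, -0.8]
finger_gap: 0.0344
grip_force: 0.0
now [0.4081 0.2156 0.2167] psi 86.21 gap 0.034 t 2.0 j6 1.95 F [-0.3 -0.6 -1.3]
(0.4075, 0.289, 0.2, 88.5) -> [73.2, -5.5, 16.7] -0.04
(0.4075, 0.289, 0.09, 88.5) -> [0.0, 0.0, 110.0] 0.0
```

```bash
python3 -m handwheel '[[73,-5,17,-0.04,0.4],[73,-5,17,-0.04,0.4],[73,-5,17,-0.04,0.4]]' >/dev/null; python3 -m handwheel '[[0,0,40,0,0.4],[0,0,80,0,0.4],[0,0,109,0,0.4],[0,0,109,0,0.4],[0,0,109,0,0.4]]'; python3 -m handwheel '[[0,0,0,0,0.05],[0,0,0,0,0.05],[0,0,0,0,0.05],[0,0,0,0,0.05],[0,0,0,0,0.05],[0,0,0,0,0.05]]' 30; python3 - <<'E'
from h import *
c=cam('scene'); cv2.imwrite('pics/g.png',cv2.resize(c['color'][180:340,230:430],None,fx=3,fy=3))
plan()
E
```

```text
clock: 2.85
tcp_pos: [0.4094, 0.2861, 0.0918]
orientation: [0.0, 0.718, 0.696, -0.001]
wrist_force: [0.4, 0.5, 0.8]
finger_gap: 0.0343
grip_force: 0.0
clock: 3.45
tcp_pos: [0.4092, 0.2877, 0.0934]
orientation: [0.0, 0.717, 0.697, 0.001]
wrist_force: [-2.7, -1.5, 5.5]
finger_gap: 0.011
grip_force: 29.4
now [0.4092 0.2877 0.0933] psi 88.33 gap 0.0103 t 3.5 j6 2.05 F [-3.  -1.6  4.8]
```

View pics/g.png

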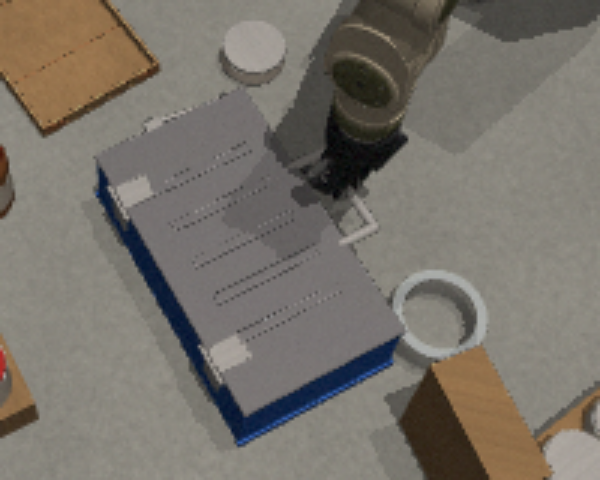

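The gripper now holds the handle bar, at about (330,180) in the crop, and the gap reads 11 mm. I'll lift along the hinge arc.

```bash
python3 -m handwheel '[[0,1,-19,0,0.05],[0,4,-38,0,0.05],[0,8,-57,0,0.05],[0,13,-75,0,0.05],[0,20,-93,0,0.05],[0,29,-110,0,0.05],[0,39,-127,0,0.05],[0,50,-142,0,0.05]]' 30; python3 -c "
from h import *
plan((.4092+.193,.2877-.005,.0927+.2315,None))"
```

```text
clock: 4.3
tcp_pos: [0.4561, 0.2861, 0.2354]
orientation: [-0.002, 0.717, 0.697, -0.001]
wrist_force: [-8.7, 0.7, 4.6]
finger_gap: 0.0106
grip_force: 29.5
now [0.4561 0.2861 0.2354] psi 88.39 gap 0.0106 t 4.3 j6 2.01 F [-8.7  0.7  4.6]
(0.6022000000000001, 0.2827, 0.32420000000000004, None) -> [0.8, 146.2, -88.8] 0.0
```

```bash
python3 -m handwheel '[[0,12,-15,0,0.05],[0,25,-29,0,0.05],[0,39,-42,0,0.05],[0,54,-53,0,0.05],[0,70,-64,0,0.05],[0,87,-72,0,0.05],[0,105,-80,0,0.05],[0,123,-86,0,0.05]]' 30; python3 -c "
from h import *
plan((.4092+.193,.2877-.005,.0927+.2315,None))"
```

```text
clock: 5.1
tcp_pos: [0.5819, 0.2819, 0.3227]
orientation: [0.001, 0.717, 0.697, 0.001]
wrist_force: [-3.2, -2.4, 4.5]
finger_gap: 0.0106
grip_force: 31.1
now [0.5819 0.2819 0.3227] psi 88.32 gap 0.0106 t 5.1 j6 1.93 F [-3.2 -2.4  4.5]
(0.6022000000000001, 0.2827, 0.32420000000000004, None) -> [1.4, 20.3, -1.5] 0.0
```

```bash
python3 -m handwheel '[[0,7,-2,0,0.05],[0,13,-4,0,0.05],[0,19,-5,0,0.05],[0,24,-6,0,0.05],[0,24,-6,0,0.05],[0,24,-6,0,0.05],[0,24,-6,0,0.05]]' 30; python3 - <<'E'
from h import *
c=cam('top'); s=cam('scene')
P=pts(s); v,u=np.mgrid[0:420,0:560]
m=(P[...,2]>.16)&(P[...,2]<.29)&(P[...,0]>.55)&(P[...,0]<.68)&(P[...,1]>.15)&(P[...,1]<.45)
q=P[m]; A=np.c_[q[:,1],q[:,2],np.ones(len(q))]
for i in range(6):
    k=np.linalg.lstsq(A,q[:,0],rcond=None)[0]; r=q[:,0]-A@k; g=abs(r)<max(.004,np.median(abs(r))*2); A=A[g]; q=q[g]
print(len(q),k,'lid angle',np.arctan2(1,-k[1]))
a=cv2.resize(c['color'][130:270,100:300],None,fx=2,fy=2); b=cv2.resize(s['color'][160:340,220:420],(400,360))
im=np.zeros((360,800,3),np.uint8); im[:280,:400]=a; im[:,400:]=b; cv2.imwrite('pics/l.png',im); plan()
E
```

```text
clock: 5.8
tcp_pos: [0.6062, 0.2811, 0.3276]
orientation: [0.001, 0.718, 0.697, 0.001]
wrist_force: [-1.6, -4.7, 5.1]
finger_gap: 0.0105
grip_force: 31.7
1610 [ 0.03349639 -0.20139403  0.66880382] lid angle 1.3720607123832849
now [0.6061 0.2811 0.3276] psi 88.3 gap 0.0109 t 5.9 j6 1.92 F [-1.5 -4.3  6.3]
```

View pics/l.png

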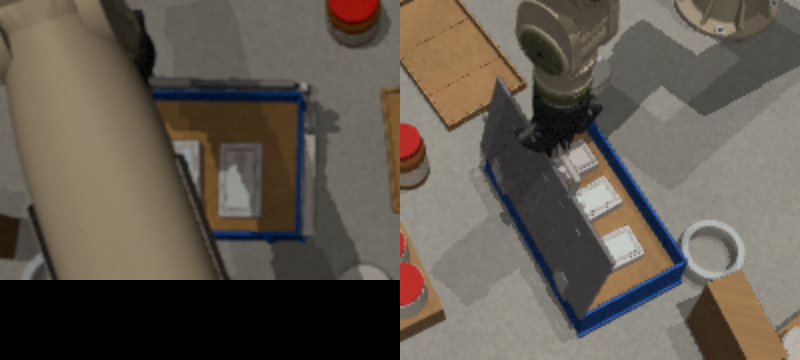

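Lid is at 1.37 rad and three tins are visible in the bin (right panel, about (578,160), (598,198), (622,245)). I'll let it down to about 1.24.

```bash
python3 -m handwheel '[[0,-5,1,0,0.05],[0,-10,2,0,0.05],[0,-15,3,0,0.05],[0,-20,5,0,0.05],[0,-25,6,0,0.05],[0,-29,7,0,0.05],[0,-29,7,0,0.05],[0,-29,7,0,0.05]]' 30;  python3 -c "
from h import *
plan()"
```

```text
clock: 6.7
tcp_pos: [0.5774, 0.2822, 0.3203]
orientation: [0.001, 0.717, 0.697, 0.001]
wrist_force: [-0.5, -4.7, 7.5]
finger_gap: 0.011
grip_force: 32.0
now [0.5774 0.2822 0.3203] psi 88.32 gap 0.011 t 6.7 j6 1.93 F [-0.5 -4.7  7.5]
```

```bash
python3 -m handwheel '[[0,-4,1,0,0.05],[0,-8,3,0,0.05],[0,-8,3,0,0.05],[0,-8,3,0,0.05]]' 30;  python3 -m handwheel '[[0,0,0,0,0.4],[0,0,0,0,0.4],[0,0,0,0,0.4],[0,0,0,0,0.4]]'; python3 -m handwheel '[[0,0,0,0,0.4],[0,0,-20,0,0.4],[0,0,-45,0,0.4],[0,0,-45,0,0.4]]';  python3 - <<'E'
from h import *
def ang():
    s=cam('scene'); P=pts(s)
    m=(P[...,2]>.16)&(P[...,2]<.29)&(P[...,0]>.52)&(P[...,0]<.68)&(P[...,1]>.15)&(P[...,1]<.45)
    q=P[m]; A=np.c_[q[:,1],q[:,2],np.ones(len(q))]
    for i in range(6):
        k=np.linalg.lstsq(A,q[:,0],rcond=None)[0]; r=q[:,0]-A@k; g=abs(r)<max(.004,np.median(abs(r))*2); A=A[g]; q=q[g]
    print(len(q),k,'lid angle',np.arctan2(1,-k[1]))
ang(); plan()
E
```

```text
clock: 7.1
tcp_pos: [0.5729, 0.2825, 0.3189]
orientation: [0.004, 0.718, 0.696, 0.005]
wrist_force: [8.1, -4.6, 9.4]
finger_gap: 0.0106
grip_force: 32.2
clock: 7.5
tcp_pos: [0.5684, 0.2833, 0.3146]
orientation: [-0.0, 0.717, 0.697, -0.001]
wrist_force: [-0.6, 0.3, 0.8]
finger_gap: 0.0344
grip_force: 0.0
clock: 7.9
tcp_pos: [0.5695, 0.2834, 0.3634]
orientation: [0.001, 0.717, 0.697, 0.002]
wrist_force: [0.3, 0.2, 0.9]
finger_gap: 0.0337
grip_force: 0.0
2113 [ 0.03450244 -0.32891113  0.68190039] lid angle 1.2530310229607262
now [0.5695 0.2834 0.3617] psi 88.35 gap 0.0341 t 8.0 j6 1.94 F [-0.5  0.3 -0.6]
```

Propped: the lid reads 1.253 rad after release. I'll clear the arm and locate the tins.

```bash
python3 -m handwheel '[[0,0,-20,0,0.4],[-60,-60,-20,0,0.6],[-400,-170,-20,0,0.8],[-400,-170,-20,0,0.8],[-400,-170,-20,0,0.8],[-400,-170,-20,0,0.8],[-400,-170,-20,0,0.8],[-400,-170,-20,0,0.8]]' > /dev/null; python3 -m handwheel '[[-150,0,0,0,1],[-150,0,0,0,1],[-150,0,0,0,1],[-150,0,0,0,1]]'; python3 - <<'E'
from h import *
from scipy import ndimage
c=cam('top'); P=pts(c); hsv=cv2.cvtColor(c['color'],cv2.COLOR_BGR2HSV)
m=(P[...,2]>.070)&(P[...,2]<.088)&(P[...,0]>.46)&(P[...,0]<.66)&(P[...,1]>.12)&(P[...,1]<.45)
m=ndimage.binary_opening(m,iterations=2)
l,n=ndimage.label(m)
for i in range(1,n+1):
    q=P[l==i]; 
    if len(q)<200: continue
    r=cv2.minAreaRect((q[:,:2]*1000).astype(np.float32)); print(len(q),np.round(r[0],1),np.round(r[1],1),round(r[2],2),np.median(q[:,2]).round(4))
# bin rim
m=(P[...,2]>.097)&(P[...,2]<.112)&(P[...,0]>.42)&(P[...,0]<.67)&(P[...,1]>.09)&(P[...,1]<.48)
q=P[m]; r=cv2.minAreaRect((q[:,:2]*1000).astype(np.float32)); print('rim',len(q),r)
cv2.imwrite('pics/b.png',cv2.resize(c['color'][130:290,100:420],None,fx=2,fy=2,interpolation=cv2.INTER_CUBIC)); plan()
E
```

```text
clock: 9.15
tcp_pos: [0.4155, -0.1847, 0.3781]
orientation: [-0.001, 0.72, 0.694, -0.001]
wrist_force: [-0.5, 1.3, -1.0]
finger_gap: 0.0852
grip_force: 0.0
783 [546.5 381.6] [ 60.7 104.1] 86.83 0.0796
794 [529.2 286.6] [ 60.  104.7] 89.73 0.0791
781 [523.  200.6] [ 59.4 101.5] 89.48 0.0791
rim 631 ((551.158935546875, 284.7925720214844), (363.01025390625, 209.4556427001953), 88.05723571777344)
now [ 0.4155 -0.1821  0.3785] psi 88.0 gap 0.0854 t 9.2 j6 1.02 F [ 0.  -0.2 -0.2]
```

View pics/b.png

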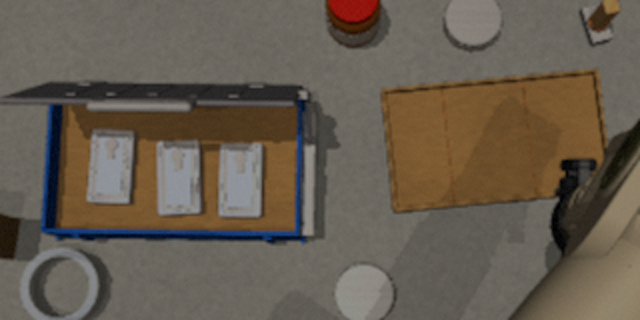

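Three tins, tops at z≈0.079 (expected 0.079) and 60×104 mm. Because of the lid bar I'll grasp each at x≈0.51. I'll start with the right-hand tin.

```bash
python3 - <<'E'
from h import *
plan((.509,.2007,.27,179.5),(.509,.2007,.055,179.5))
th=np.radians(4.16); R=np.array([[np.cos(th),-np.sin(th)],[np.sin(th),np.cos(th)]]); ctr=np.array([.5824,-.166])
cor=ctr+R@[.086,.155]; print('corner',cor)
for y in(-.058,-.146,-.234): print(cor+R@[-.060,y])
E
```

```text
now [ 0.4155 -0.1821  0.3785] psi 88.0 gap 0.0854 t 9.2 j6 1.02 F [ 0.  -0.2 -0.2]
(0.509, 0.2007, 0.27, 179.5) -> [385.8, 80.1, 108.5] -1.597
(0.509, 0.2007, 0.055, 179.5) -> [0.0, 0.0, 215.0] 0.0
corner [ 0.65692942 -0.00516976]
[ 0.60129493 -0.06736947]
[ 0.60767862 -0.15513762]
[ 0.61406231 -0.24290577]
```

```bash
python3 -m handwheel '[[375,80,105,-1.6,0.85],[375,80,105,-1.6,0.85],[375,80,105,-1.6,0.85],[375,80,105,-1.6,0.85],[375,80,105,-1.6,0.85],[375,80,105,-1.6,0.85],[375,80,105,-1.6,0.85],[375,80,105,-1.6,0.85]]' > /dev/null; python3 -m handwheel '[[0,0,0,-0.4,0.85],[0,0,0,-0.4,0.85],[0,0,0,-0.4,0.85],[0,0,0,-0.4,0.85]]'; python3 - <<'E'
from h import *
plan((.509,.2007,.2,179.5),(.509,.2007,.055,179.5))
E
```

```text
clock: 10.4
tcp_pos: [0.5056, 0.1945, 0.2745]
orientation: [-0.001, -0.001, 1.0, -0.0]
wrist_force: [0.5, -0.7, -0.0]
finger_gap: 0.0724
grip_force: 0.0
now [0.5056 0.1945 0.2745] psi 180.17 gap 0.0724 t 10.4 j6 0.22 F [ 0.5 -0.7 -0. ]
(0.509, 0.2007, 0.2, 179.5) -> [-3.4, 6.2, 74.5] 0.012
(0.509, 0.2007, 0.055, 179.5) -> [0.0, 0.0, 145.0] 0.0
```

```bash
python3 -m handwheel '[[-3,6,75,0.012,0.85],[-3,6,115,0.012,0.85],[-3,6,155,0.012,0.85],[-3,6,190,0.012,0.85],[-3,6,210,0.012,0.85],[-3,6,219,0.012,0.85],[-3,6,219,0.012,0.85],[-3,6,219,0.012,0.85]]'; python3 -m handwheel '[[0,0,0,0,0.5],[0,0,0,0,0.5],[0,0,0,0,0.5],[0,0,0,0,0.5]]' 45;  python3 - <<'E'
from h import *
plan()
E
```

```text
clock: 11.2
tcp_pos: [0.5108, 0.1995, 0.0574]
orientation: [0.001, 0.006, 1.0, 0.0]
wrist_force: [0.4, 0.5, 0.6]
finger_gap: 0.0725
grip_force: 0.0
clock: 11.6
tcp_pos: [0.5116, 0.1994, 0.0583]
orientation: [0.002, 0.006, 1.0, 0.0]
wrist_force: [-0.7, 1.1, 6.9]
finger_gap: 0.0589
grip_force: 50.1
now [0.5116 0.1994 0.0583] psi 179.31 gap 0.0589 t 11.6 j6 0.24 F [-0.7  1.1  6.9]
```

```bash
python3 -m handwheel '[[0,0,-10,0,0.5],[0,0,-30,0,0.5],[0,0,-70,0,0.5],[0,0,-110,0,0.5],[0,0,-150,0,0.5],[0,0,-185,0,0.5],[0,0,-185,0,0.5],[0,0,-185,0,0.5]]'; python3 - <<'E'
from h import *
plan((.5898,-.0682,.15,184.16),(.5898,-.0682,.009,184.16))
E
```

```text
clock: 12.4
tcp_pos: [0.5104, 0.199, 0.2423]
orientation: [0.001, 0.006, 1.0, 0.0]
wrist_force: [-0.0, 0.3, -2.3]
finger_gap: 0.0589
grip_force: 49.2
now [0.5104 0.199  0.2423] psi 179.31 gap 0.0589 t 12.4 j6 0.24 F [-0.   0.3 -2.3]
(0.5898, -0.0682, 0.15, 184.16) -> [-82.6, -266.2, 92.3] -0.085
(0.5898, -0.0682, 0.009, 184.16) -> [0.0, 0.0, 141.0] 0.0
```

```bash
python3 -m handwheel '[[0,-40,0,0,0.5],[0,-85,0,0,0.5],[-20,-130,0,-0.03,0.5],[-45,-175,20,-0.06,0.5],[-65,-215,40,-0.085,0.5],[-80,-250,70,-0.085,0.5],[-83,-266,92,-0.085,0.5],[-83,-266,92,-0.085,0.5]]' >/dev/null; python3 -m handwheel '[[0,0,0,0,0.5]]'; python3 - <<'E'
from h import *
plan((.5898,-.0682,.009,184.16))
c=cam('top'); P=pts(c)
E
```

```text
clock: 13.3
tcp_pos: [0.5881, -0.0677, 0.1472]
orientation: [-0.002, -0.036, 0.999, 0.001]
wrist_force: [0.4, 1.4, -1.0]
finger_gap: 0.059
grip_force: 49.4
now [ 0.5881 -0.0677  0.1472] psi 184.13 gap 0.059 t 13.3 j6 -0.32 F [ 0.4  1.4 -1. ]
(0.5898, -0.0682, 0.009, 184.16) -> [-1.7, -0.6, 138.2] -0.0
```

```bash
python3 -m handwheel '[[-2,0,40,0,0.5],[-2,0,80,0,0.5],[-2,0,115,0,0.5],[-2,0,130,0,0.5],[-2,0,138,0,0.5],[-2,0,138,0,0.5]]'; python3 -m handwheel '[[0,0,0,0,0.83],[0,0,0,0,0.83],[0,0,0,0,0.83],[0,0,-40,0,0.83],[0,0,-90,0,0.83],[0,0,-140,0,0.83],[0,0,-190,0,0.83],[0,0,-235,0,0.83]]'; python3 - <<'E'
from h import *
plan((.510,.2866,.245,179.7),(.51,.2867,.055,179.7))
E
```

```text
clock: 13.95
tcp_pos: [0.5919, -0.0667, 0.0115]
orientation: [-0.0, -0.037, 0.999, 0.0]
wrist_force: [-0.4, 0.3, -2.3]
finger_gap: 0.059
grip_force: 49.3
clock: 14.75
tcp_pos: [0.5921, -0.068, 0.2501]
orientation: [0.002, -0.037, 0.999, -0.001]
wrist_force: [1.5, -0.4, 1.4]
finger_gap: 0.0708
grip_force: 0.0
now [ 0.5921 -0.068   0.2501] psi 184.18 gap 0.0708 t 14.8 j6 -0.32 F [ 1.5 -0.4  1.4]
(0.51, 0.2866, 0.245, 179.7) -> [56.0, 359.6, 5.1] 0.078
(0.51, 0.2867, 0.055, 179.7) -> [0.0, 0.1, 190.0] 0.0
```

```bash
python3 -m handwheel '[[35,10,5,0.04,0.83],[56,50,5,0.078,0.83],[56,100,5,0.078,0.83],[56,150,5,0.078,0.83],[56,200,5,0.078,0.83],[56,250,5,0.078,0.83],[56,300,5,0.078,0.83],[56,350,5,0.078,0.83]]' >/dev/null; python3 -m handwheel '[[0,10,0,0,0.83],[0,10,0,0,0.83],[0,10,0,0,0.83]]'; python3 - <<'E'
from h import *
plan((.510,.2866,.245,179.7),(.51,.2867,.055,179.7))
E
```

```text
clock: 15.85
tcp_pos: [0.5106, 0.2864, 0.2415]
orientation: [0.0, 0.003, 1.0, -0.0]
wrist_force: [1.3, 0.5, 0.3]
finger_gap: 0.0709
grip_force: 0.0
now [0.5106 0.2864 0.2415] psi 179.71 gap 0.0709 t 15.8 j6 0.38 F [1.3 0.5 0.3]
(0.51, 0.2866, 0.245, 179.7) -> [0.6, 0.2, -3.5] 0.0
(0.51, 0.2867, 0.055, 179.7) -> [0.0, 0.1, 190.0] 0.0
```

```bash
python3 -m handwheel '[[0,0,45,0,0.83],[0,0,90,0,0.83],[0,0,135,0,0.83],[0,0,165,0,0.83],[0,0,180,0,0.83],[0,0,186,0,0.83],[0,0,186,0,0.83],[0,0,186,0,0.83]]'; python3 -m handwheel '[[0,0,0,0,0.5],[0,0,0,0,0.5],[0,0,0,0,0.5],[0,0,0,0,0.5],[0,0,0,0,0.5]]' 45; python3 -m handwheel '[[0,0,-10,0,0.5],[0,0,-30,0,0.5],[0,0,-70,0,0.5],[0,0,-110,0,0.5],[0,0,-150,0,0.5],[0,0,-188,0,0.5],[0,0,-188,0,0.5],[0,0,-188,0,0.5]]';python3 - <<'E'
from h import *
plan((.5886,-.1565,.15,184.16),(.5886,-.1565,.01,184.16))
E
```

```text
clock: 16.65
tcp_pos: [0.5117, 0.2866, 0.0566]
orientation: [0.001, 0.003, 1.0, 0.0]
wrist_force: [0.6, 0.6, 0.8]
finger_gap: 0.0707
grip_force: 0.0
clock: 17.15
tcp_pos: [0.5118, 0.2873, 0.0571]
orientation: [0.002, 0.003, 1.0, 0.0]
wrist_force: [-0.4, -3.2, 6.0]
finger_gap: 0.0589
grip_force: 50.5
clock: 17.95
tcp_pos: [0.5108, 0.2875, 0.2446]
orientation: [0.001, 0.002, 1.0, 0.001]
wrist_force: [-0.3, 0.7, -2.6]
finger_gap: 0.059
grip_force: 49.6
now [0.5108 0.2875 0.2446] psi 179.74 gap 0.059 t 17.9 j6 0.38 F [-0.3  0.7 -2.6]
(0.5886, -0.1565, 0.15, 184.16) -> [-79.8, -443.7, 94.6] -0.077
(0.5886, -0.1565, 0.01, 184.16) -> [0.0, 0.0, 140.0] 0.0
```

```bash
python3 -m handwheel '[[0,-45,0,0,0.5],[0,-95,0,0,0.5],[0,-145,0,0,0.5],[0,-195,0,0,0.5],[-20,-240,0,-0.02,0.5],[-40,-285,10,-0.04,0.5],[-60,-325,30,-0.06,0.5],[-75,-365,45,-0.077,0.5]]' >/dev/null; python3 -m handwheel '[[-5,-40,20,0,0.5],[-5,-78,50,0,0.5],[-5,-78,50,0,0.5],[-5,-78,50,0,0.5]]' >/dev/null; python3 - <<'E'
from h import *
plan((.5886,-.1565,.01,184.16))
E
```

```text
now [ 0.5922 -0.1557  0.1452] psi 184.02 gap 0.059 t 19.1 j6 -0.46 F [-0.1  0.1 -1.8]
(0.5886, -0.1565, 0.01, 184.16) -> [3.7, -0.6, 135.2] -0.002
```

```bash
python3 -m handwheel '[[3,0,40,0,0.5],[3,0,80,0,0.5],[3,0,115,0,0.5],[3,0,128,0,0.5],[3,0,135,0,0.5],[3,0,135,0,0.5]]'; python3 -m handwheel '[[0,0,0,0,0.83],[0,0,0,0,0.83],[0,0,0,0,0.83],[0,0,-40,0,0.83],[0,0,-90,0,0.83],[0,0,-140,0,0.83],[0,0,-190,0,0.83],[0,0,-235,0,0.83]]' >/dev/null; python3 - <<'E'
from h import *
plan((.510,.2,.245,180),(.510,.3835,.245,176.9),(.51,.3835,.055,176.9))
E
```

```text
clock: 19.75
tcp_pos: [0.5918, -0.1552, 0.0137]
orientation: [0.0, -0.037, 0.999, -0.0]
wrist_force: [-0.5, 0.1, -0.8]
finger_gap: 0.0593
grip_force: 49.7
now [ 0.5915 -0.156   0.2522] psi 184.13 gap 0.071 t 20.6 j6 -0.46 F [ 1.  -0.2  0. ]
(0.51, 0.2, 0.245, 180) -> [55.7, 361.0, 7.2] 0.072
(0.51, 0.3835, 0.245, 176.9) -> [0.0, 183.5, -0.0] 0.054
(0.51, 0.3835, 0.055, 176.9) -> [0.0, 0.0, 190.0] 0.0
```

```bash
python3 -m handwheel '[[35,10,7,0.04,0.83],[56,50,7,0.072,0.83],[56,100,7,0.072,0.83],[56,150,7,0.072,0.83],[56,200,7,0.072,0.83],[56,250,7,0.072,0.83],[56,300,7,0.072,0.83],[56,350,7,0.072,0.83]]' >/dev/null; python3 -m handwheel '[[0,50,0,0.02,0.83],[0,100,0,0.04,0.83],[0,150,0,0.054,0.83],[0,188,0,0.054,0.83],[0,188,0,0.054,0.83],[0,188,0,0.054,0.83]]' > /dev/null; python3 - <<'E'
from h import *
plan((.511,.3835,.245,176.9),(.511,.3835,.055,176.9))
E
```

```text
now [0.5099 0.3779 0.2414] psi 177.02 gap 0.071 t 21.9 j6 0.56 F [-0.4  0.  -0.6]
(0.511, 0.3835, 0.245, 176.9) -> [-0.8, 5.7, -3.6] 0.002
(0.511, 0.3835, 0.055, 176.9) -> [0.0, 0.0, 190.0] 0.0
```

```bash
python3 -m handwheel '[[-1,6,40,0,0.83],[-1,6,90,0,0.83],[-1,6,135,0,0.83],[-1,6,165,0,0.83],[-1,6,180,0,0.83],[-1,6,186,0,0.83],[-1,6,186,0,0.83],[-1,6,186,0,0.83]]'; python3 -m handwheel '[[0,0,0,0,0.5],[0,0,0,0,0.5],[0,0,0,0,0.5],[0,0,0,0,0.5],[0,0,0,0,0.5]]' 60; python3 -m handwheel '[[0,0,-10,0,0.5],[0,0,-30,0,0.5],[0,0,-70,0,0.5],[0,0,-110,0,0.5],[0,0,-150,0,0.5],[0,0,-188,0,0.5],[0,0,-188,0,0.5],[0,0,-188,0,0.5]]';python3 - <<'E'
from h import *
plan((.51,.0,.245,None),(.5787,-.2455,.15,184.16),(.5787,-.2455,.01,184.16))
E
```

```text
clock: 22.75
tcp_pos: [0.5128, 0.3828, 0.0569]
orientation: [0.001, 0.027, 1.0, 0.001]
wrist_force: [-0.8, -0.3, -0.4]
finger_gap: 0.071
grip_force: 0.0
clock: 23.25
tcp_pos: [0.513, 0.3836, 0.0576]
orientation: [0.002, 0.027, 1.0, 0.001]
wrist_force: [0.0, -2.1, 6.0]
finger_gap: 0.0585
grip_force: 66.1
clock: 24.05
tcp_pos: [0.5117, 0.3835, 0.2445]
orientation: [0.001, 0.027, 1.0, 0.001]
wrist_force: [-1.0, -0.5, -2.1]
finger_gap: 0.0588
grip_force: 65.2
now [0.5117 0.3835 0.2445] psi 176.94 gap 0.0588 t 24.1 j6 0.57 F [-1.  -0.5 -2.1]
(0.51, 0.0, 0.245, None) -> [-18.8, -383.0, -0.5] 0.0
(0.5787, -0.2455, 0.15, 184.16) -> [-81.7, -241.5, 95.0] -0.126
(0.5787, -0.2455, 0.01, 184.16) -> [0.0, 0.0, 140.0] 0.0
```

```bash
python3 -m handwheel '[[-2,-40,0,0,0.5],[-4,-85,0,0,0.5],[-6,-135,0,0,0.5],[-8,-185,0,0,0.5],[-10,-235,0,0,0.5],[-13,-285,0,0,0.5],[-16,-335,0,0,0.5],[-19,-383,0,0,0.5]]' >/dev/null; python3 -m handwheel '[[-17,-45,10,-0.03,0.5],[-34,-90,30,-0.06,0.5],[-50,-135,50,-0.09,0.5],[-66,-180,70,-0.126,0.5],[-82,-220,90,-0.126,0.5],[-82,-241,95,-0.126,0.5],[-82,-241,95,-0.126,0.5],[-82,-241,95,-0.126,0.5]]' >/dev/null; python3 - <<'E'
from h import *
plan((.5787,-.2455,.01,184.16))
E
```

```text
now [ 0.5773 -0.245   0.1459] psi 184.06 gap 0.0587 t 25.6 j6 -0.6 F [ 0.2  0.2 -1.1]
(0.5787, -0.2455, 0.01, 184.16) -> [-1.4, -0.6, 135.9] -0.002
```

```bash
python3 -m handwheel '[[-1,0,40,0,0.5],[-1,0,80,0,0.5],[-1,0,115,0,0.5],[-1,0,129,0,0.5],[-1,0,137,0,0.5],[-1,0,137,0,0.5]]'; python3 -m handwheel '[[0,0,0,0,0.83],[0,0,0,0,0.83],[0,0,0,0,0.83],[0,0,-40,0,0.83],[0,0,-90,0,0.83],[0,0,-140,0,0.83],[0,0,-190,0,0.83],[0,0,-235,0,0.83]]' >/dev/null; python3 -m handwheel '[[180,330,0,0,0.5],[180,330,0,0,0.5],[180,330,0,0,0.5],[180,330,0,0,0.5],[180,330,0,0,0.5],[180,330,0,0,0.5],[180,330,0,0,0.5],[180,330,0,0,0.5]]' >/dev/null; cat >> h.py <<'E'
from scipy import ndimage
TH=np.radians(4.16); RT=np.array([[np.cos(TH),-np.sin(TH)],[np.sin(TH),np.cos(TH)]])
def look(name):
    c=cam('top'); P=pts(c)
    v,u=np.mgrid[0:420,0:560]
    w=(P[...,2]>.015)&(P[...,2]<.0245)&(u>285)&(u<412)&(v>160)&(v<240)
    def labs(lo,hi,xr,yr,mn):
        m=(P[...,2]>lo)&(P[...,2]<hi)&(P[...,0]>xr[0])&(P[...,0]<xr[1])&(P[...,1]>yr[0])&(P[...,1]<yr[1])
        l,n=ndimage.label(ndimage.binary_opening(m)); 
        return [P[l==i] for i in range(1,n+1) if (l==i).sum()>mn]
    rc=lambda q:[np.round(t,1).tolist() for t in cv2.minAreaRect((q[:,:2]*1000).astype(np.float32))]
    for q in labs(.026,.034,(.48,.68),(-.33,.0),150): print('tin',len(q),rc(q),np.median(q[:,2]).round(4))
    for q in labs(.1,.125,(.42,.66),(-.6,-.33),25): print('handle',len(q),rc(q),np.median(q[:,2]).round(4))
    for q in labs(.018,.03,(.42,.62),(-.6,-.35),60): print('foot',len(q),rc(q))
    cv2.imwrite(name,cv2.resize(c['color'][130:270,270:490],None,fx=3,fy=3,interpolation=cv2.INTER_CUBIC)); return c,P
E
python3 - <<'E'
from h import *
plan(); c,P=look('pics/t1.png')
E
```

```text
clock: 26.25
tcp_pos: [0.58, -0.2447, 0.0114]
orientation: [-0.0, -0.037, 0.999, 0.0]
wrist_force: [-1.3, -0.0, -1.6]
finger_gap: 0.0588
grip_force: 65.3
now [0.3741 0.0729 0.2473] psi 184.24 gap 0.0425 t 27.9 j6 -0.09 F [0.2 0.8 0.4]
tin 221 [[610.9, -141.7], [51.9, 69.1], 51.8] 0.0299
handle 210 [[585.5, -590.4], [148.3, 7.4], 7.4] 0.1115
handle 421 [[631.8, -460.0], [66.3, 55.8], 87.9] 0.1093
handle 70 [[520.1, -440.0], [22.7, 22.5], 80.5] 0.1083
foot 69 [[503.7, -435.9], [31.5, 23.8], 72.0]
```

View pics/t1.png

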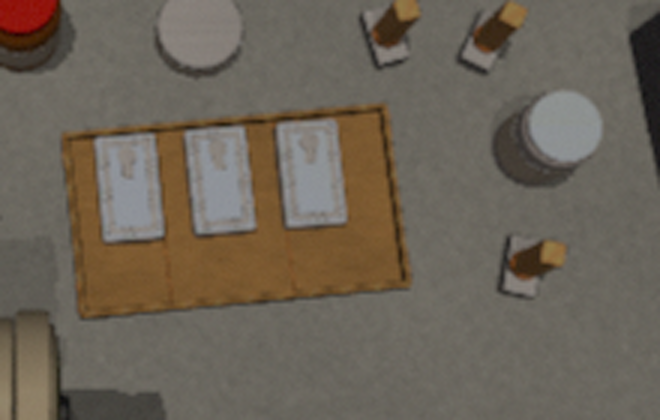

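Three tins lie in the tray with gaps, near the far wall (crop ~(130,188), (220,180), (311,172)). The push block is still where it was, at (535,262) in the crop.

```bash
python3 - <<'E'
from h import *
plan((.44,-.2,.2,167.3),(.5203,-.4397,.2,167.3),(.5203,-.4397,.068,167.3))
c=cam('top'); hsv=cv2.cvtColor(c['color'],cv2.COLOR_BGR2HSV)
m=np.zeros((420,560),np.uint8); m[165:232,292:402]=((hsv[165:232,292:402,1]<70)&(hsv[165:232,292:402,2]>90))*255
m=cv2.morphologyEx(m,cv2.MORPH_OPEN,np.ones((3,3)))
cn,_=cv2.findContours(m,cv2.RETR_EXTERNAL,cv2.CHAIN_APPROX_NONE)
ctr=np.array([.5824,-.166])
for k in cn:
    if cv2.contourArea(k)<200: continue
    q=np.array([ray(c,u,v,.029)[:2] for u,v in k[:,0]]); q=(q-ctr)@RT-[.086,.155]
    r=cv2.minAreaRect((q*1000).astype(np.float32)); print(np.round(r[0],1),np.round(r[1],1),round(r[2],1))
E
```

```text
now [0.3727 0.0745 0.2474] psi 184.33 gap 0.0426 t 27.9 j6 -0.09 F [-4.2  1.  -0.8]
(0.44, -0.2, 0.2, 167.3) -> [-46.4, -278.8, 47.4] 0.297
(0.5203, -0.4397, 0.2, 167.3) -> [-131.0, -216.2, -0.0] 0.0
(0.5203, -0.4397, 0.068, 167.3) -> [0.0, 0.0, 132.0] 0.0
[-55.6 -55.4] [ 60.4 104.2] 89.2
[ -56.7 -143.4] [ 60.6 104.5] 89.6
[ -58.2 -232.2] [ 60.3 104.5] 88.9
[   8.1 -101.6] [199.   23.9] 84.6
```

```bash
python3 -m handwheel '[[-46,-279,47,0.297,0.55],[-46,-279,47,0.297,0.55],[-46,-279,47,0.297,0.55],[-46,-279,47,0.297,0.55],[-46,-279,47,0.297,0.55],[-46,-279,47,0.297,0.55],[-46,-279,47,0.297,0.55],[-46,-279,47,0.297,0.55]]'>/dev/null; python3 -m handwheel '[[-131,-216,0,0,0.55],[-131,-216,0,0,0.55],[-131,-216,0,0,0.55],[-131,-216,0,0,0.55],[-131,-216,0,0,0.55],[-131,-216,0,0,0.55],[-131,-216,0,0,0.55],[-131,-216,0,0,0.55]]' >/dev/null;  python3 - <<'E'
from h import *
plan((.5203,-.4397,.068,167.3)); 
c=cam('scene'); P=pts(c)
m=(P[...,2]>.1)&(P[...,2]<.118)&(abs(P[...,0]-.52)<.06)&(abs(P[...,1]+.44)<.06); l,n=ndimage.label(m)
print([(int((l==i).sum()),P[l==i].mean(0).round(4).tolist()) for i in range(1,n+1)])
cv2.imwrite('pics/p.png',cv2.resize(c['color'][60:200,130:330],None,fx=3,fy=3))
E
```

```text
now [ 0.5221 -0.4421  0.1998] psi 167.2 gap 0.047 t 29.6 j6 -0.6 F [ 0.   0.8 -0.3]
(0.5203, -0.4397, 0.068, 167.3) -> [2.3, 2.0, 131.8] -0.002
[(27, [0.5205, -0.4404, 0.1088]), (1, [0.5245, -0.428, 0.101])]
```

View pics/p.png

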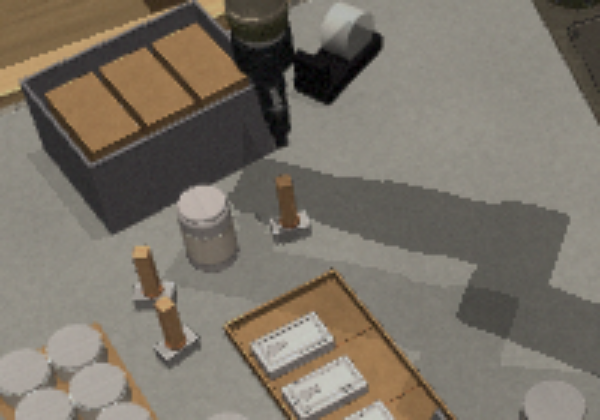

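The block stands at crop (290,215) with the gripper above it, and its handle reads (0.5205,-0.4404). Descending to grasp it.

```bash
python3 -m handwheel '[[2,2,40,0,0.55],[2,2,80,0,0.55],[2,2,110,0,0.55],[2,2,125,0,0.55],[2,2,132,0,0.55],[2,2,132,0,0.55],[2,2,132,0,0.55]]'; python3 -m handwheel '[[0,0,0,0,0.1],[0,0,0,0,0.1],[0,0,0,0,0.1],[0,0,0,0,0.1],[0,0,0,0,0.1],[0,0,0,0,0.1]]' 90; python3 -m handwheel '[[0,0,-10,0,0.1],[0,0,-40,0,0.1],[0,0,-80,0,0.1],[0,0,-110,0,0.1],[0,0,-110,0,0.1],[0,0,-110,0,0.1]]'; python3 - <<'E'
from h import *
ctr=np.array([.5824,-.166]); cor=ctr+RT@[.086,.155]
w=lambda x,y:cor+RT@(np.array([x,y])/1000)
for y in(-232,-143.4,-55.4): print(y,w(-140,y))
p=w(-140,-232); plan((p[0],p[1],.178,94.16),(p[0],p[1],.079,94.16))
E
```

```text
clock: 30.3
tcp_pos: [0.5213, -0.4415, 0.0692]
orientation: [0.001, 0.112, 0.994, -0.001]
wrist_force: [-0.0, 0.2, 0.8]
finger_gap: 0.047
grip_force: 0.0
clock: 30.9
tcp_pos: [0.5213, -0.4427, 0.0691]
orientation: [0.001, 0.112, 0.994, -0.001]
wrist_force: [-0.7, -1.2, 6.2]
finger_gap: 0.0208
grip_force: 88.6
clock: 31.5
tcp_pos: [0.5205, -0.4414, 0.1772]
orientation: [0.0, 0.112, 0.994, -0.0]
wrist_force: [-0.5, -0.0, -4.6]
finger_gap: 0.0214
grip_force: 88.7
-232 [ 0.534128  -0.2467144]
-143.4 [ 0.52770078 -0.15834783]
-55.4 [ 0.52131709 -0.07057967]
now [ 0.5205 -0.4414  0.1772] psi 167.12 gap 0.0214 t 31.5 j6 -0.6 F [-0.5 -0.  -4.6]
(np.float64(0.5341279983705396), np.float64(-0.24671439684892268), 0.178, 94.16) -> [30.2, 192.9, -0.8] 1.273
(np.float64(0.5341279983705396), np.float64(-0.24671439684892268), 0.079, 94.16) -> [0.0, 0.0, 99.0] 0.0
```

```bash
python3 -m handwheel '[[0,45,-10,0,0.1],[10,90,-10,0.2,0.1],[20,140,-10,0.5,0.1],[30,193,-10,0.8,0.1],[30,193,-10,1.27,0.1],[30,193,-10,1.27,0.1],[30,193,-10,1.27,0.1],[30,193,-10,1.27,0.1]]'>/dev/null; python3 -m handwheel '[[0,0,0,0.27,0.1],[0,0,0,0.27,0.1],[0,0,0,0.27,0.1]]' >/dev/null;python3 - <<'E'
from h import *
ctr=np.array([.5824,-.166]); cor=ctr+RT@[.086,.155]
w=lambda x,y:tuple(cor+RT@(np.array([x,y])/1000))
plan((*w(-140,-232),.079,94.16))
E
```

```text
now [ 0.5329 -0.2457  0.1846] psi 91.5 gap 0.0209 t 32.6 j6 0.98 F [ 0.1  0.3 -3.5]
(np.float64(0.5341279983705396), np.float64(-0.24671439684892268), 0.079, 94.16) -> [-1.0, 1.2, 105.6] -0.046
```

```bash
python3 -m handwheel '[[-1,1,40,-0.046,0.1],[-1,1,80,-0.046,0.1],[-1,1,98,-0.046,0.1],[-1,1,106,-0.046,0.1],[-1,1,106,-0.046,0.1],[-1,1,106,-0.046,0.1]]'; python3 -m handwheel '[[0,4,0,0,0.1],[0,8,0,0,0.1],[0,12,0,0,0.1],[0,14,0,0,0.1],[0,16,0,0,0.1],[0,18,0,0,0.1],[0,19,0,0,0.1],[0,20,0,0,0.1]]'; python3 - <<'E'
from h import *
plan()
E
```

```text
clock: 33.2
tcp_pos: [0.5358, -0.248, 0.0819]
orientation: [0.0, 0.681, 0.733, 0.0]
wrist_force: [0.6, -0.2, -3.7]
finger_gap: 0.021
grip_force: 89.8
clock: 34.0
tcp_pos: [0.5552, -0.2461, 0.0812]
orientation: [-0.0, 0.681, 0.732, -0.0]
wrist_force: [-1.6, 0.2, -2.5]
finger_gap: 0.0209
grip_force: 89.8
now [ 0.5552 -0.2461  0.0812] psi 94.15 gap 0.0209 t 34.0 j6 0.95 F [-1.6  0.2 -2.5]
```

```bash
python3 -m handwheel '[[0,1,0,0,0.1],[0,2,0,0,0.1],[0,2,0,0,0.1]]'; python3 -m handwheel '[[0,1,0,0,0.1],[0,2,0,0,0.1],[0,2,0,0,0.1]]' 
```

```text
clock: 34.3
tcp_pos: [0.5562, -0.2461, 0.0811]
orientation: [-0.001, 0.681, 0.732, -0.001]
wrist_force: [-4.5, -1.2, -0.8]
finger_gap: 0.0209
grip_force: 90.2
clock: 34.6
tcp_pos: [0.5566, -0.246, 0.081]
orientation: [-0.002, 0.681, 0.732, -0.002]
wrist_force: [-9.0, -2.1, 2.9]
finger_gap: 0.0209
grip_force: 90.6
```

```bash
python3 -m handwheel '[[0,-12,0,0,0.1],[0,-24,0,0,0.1],[40,-24,0,0,0.1],[88,-24,0,0,0.1],[88,-24,0,0,0.1],[88,-12,0,0,0.1],[88,-8,0,0,0.1],[88,-6,0,0,0.1]]'; python3 -m handwheel '[[0,2,0,0,0.1],[0,4,0,0,0.1],[0,5,0,0,0.1],[0,6,0,0,0.1],[0,6,0,0,0.1]]'; python3 - <<'E'
from h import *
plan()
E
```

```text
clock: 35.4
tcp_pos: [0.5478, -0.1595, 0.0814]
orientation: [0.001, 0.681, 0.732, 0.0]
wrist_force: [-1.3, -0.5, -2.6]
finger_gap: 0.0211
grip_force: 89.9
clock: 35.9
tcp_pos: [0.55, -0.1589, 0.0806]
orientation: [-0.002, 0.682, 0.732, -0.002]
wrist_force: [-7.8, -1.8, 0.5]
finger_gap: 0.021
grip_force: 90.3
now [ 0.55   -0.1589  0.0806] psi 94.06 gap 0.021 t 35.9 j6 1.08 F [-7.8 -1.8  0.5]
```

Same contact line (−7.8 N against the wall). Next tin likewise.

```bash
python3 -m handwheel '[[0,-12,0,0,0.1],[0,-24,0,0,0.1],[40,-24,0,0,0.1],[87,-24,0,0,0.1],[87,-24,0,0,0.1],[87,-12,0,0,0.1],[87,-8,0,0,0.1],[87,-6,0,0,0.1]]'; python3 -m handwheel '[[0,2,0,0,0.1],[0,4,0,0,0.1],[0,5,0,0,0.1],[0,6,0,0,0.1],[0,6,0,0,0.1]]'; python3 - <<'E'
from h import *
ctr=np.array([.5824,-.166]); cor=ctr+RT@[.086,.155]
w=lambda x,y:tuple(cor+RT@(np.array([x,y])/1000))
s=sensors.get_state(); print((np.array(s['tcp_pos'][:2])-cor)@RT)
plan((*w(-140,-60),.081,94.16),(*w(-140,-60),.15,94.16),(*w(-54,-286),.15,184.16),(*w(-54,-286),.08,184.16))
E
```

```text
clock: 36.7
tcp_pos: [0.5416, -0.0728, 0.0813]
orientation: [0.0, 0.681, 0.732, -0.0]
wrist_force: [-1.5, 0.3, -2.4]
finger_gap: 0.0209
grip_force: 89.9
clock: 37.2
tcp_pos: [0.5435, -0.0721, 0.0805]
orientation: [-0.002, 0.682, 0.732, -0.003]
wrist_force: [-7.6, -1.9, 1.3]
finger_gap: 0.021
grip_force: 90.3
[-0.11799749 -0.05855399]
now [ 0.5435 -0.0721  0.0805] psi 94.07 gap 0.021 t 37.2 j6 1.22 F [-7.6 -1.9  1.3]
(np.float64(0.521650787703245), np.float64(-0.07516755422579553), 0.081, 94.16) -> [-1.5, -22.0, -0.5] -0.002
(np.float64(0.521650787703245), np.float64(-0.07516755422579553), 0.15, 94.16) -> [0.0, 0.0, -69.0] 0.0
(np.float64(0.6238186834962539), np.float64(-0.2943335211760246), 0.15, 184.16) -> [-226.0, 86.0, -0.0] -1.571
(np.float64(0.6238186834962539), np.float64(-0.2943335211760246), 0.08, 184.16) -> [0.0, 0.0, 70.0] 0.0
```

```bash
python3 -m handwheel '[[0,-12,0,0,0.1],[0,-22,0,0,0.1],[0,-22,-40,0,0.1],[0,-22,-75,0,0.1],[0,-22,-75,0,0.1]]' >/dev/null; python3 -m handwheel '[[-228,86,0,-1.57,0.1],[-228,86,0,-1.57,0.1],[-228,86,0,-1.57,0.1],[-228,86,0,-1.57,0.1],[-228,86,0,-1.57,0.1],[-228,86,0,-1.57,0.1],[-228,86,0,-1.57,0.1],[-228,86,0,-1.57,0.1]]' >/dev/null;python3 -m handwheel '[[0,0,0,-0.37,0.1],[0,0,0,-0.37,0.1],[0,0,0,-0.37,0.1],[0,0,0,-0.37,0.1]]' >/dev/null; python3 - <<'E'
from h import *
ctr=np.array([.5824,-.166]); cor=ctr+RT@[.086,.155]
w=lambda x,y:tuple(cor+RT@(np.array([x,y])/1000))
plan((*w(-54,-286),.08,184.16))
E
```

```text
now [ 0.6265 -0.2941  0.1548] psi 184.09 gap 0.0213 t 38.9 j6 -0.63 F [ 0.7  0.8 -3.3]
(np.float64(0.6238186834962539), np.float64(-0.2943335211760246), 0.08, 184.16) -> [2.7, -0.0, 74.8] -0.001
```

```bash
python3 -m handwheel '[[2,0,30,0,0.1],[2,0,50,0,0.1],[2,0,65,0,0.1],[2,0,74,0,0.1],[2,0,75,0,0.1],[2,0,75,0,0.1]]'; python3 -m handwheel '[[0,6,0,0,0.1],[0,12,0,0,0.1],[0,17,0,0,0.1],[0,22,0,0,0.1],[0,27,0,0,0.1],[0,32,0,0,0.1],[0,37,0,0,0.1],[0,42,0,0,0.1]]'; python3 -m handwheel '[[0,5,0,0,0.1],[0,10,0,0,0.1],[0,15,0,0,0.1],[0,20,0,0,0.1],[0,25,0,0,0.1],[0,30,0,0,0.1],[0,35,0,0,0.1],[0,38,0,0,0.1]]'; python3 - <<'E'
from h import *
ctr=np.array([.5824,-.166]); cor=ctr+RT@[.086,.155]
s=sensors.get_state(); print((np.array(s['tcp_pos'][:2])-cor)@RT)
c,P=look('pics/t2.png')
E
```

```text
clock: 39.5
tcp_pos: [0.6251, -0.2944, 0.0813]
orientation: [0.0, -0.035, 0.999, -0.0]
wrist_force: [-0.6, 0.5, -2.5]
finger_gap: 0.0211
grip_force: 90.3
clock: 40.3
tcp_pos: [0.6221, -0.2525, 0.0815]
orientation: [0.0, -0.036, 0.999, -0.001]
wrist_force: [0.3, -2.6, -2.7]
finger_gap: 0.021
grip_force: 90.5
clock: 41.1
tcp_pos: [0.6192, -0.214, 0.0813]
orientation: [-0.0, -0.036, 0.999, -0.0]
wrist_force: [-0.1, -3.7, -1.1]
finger_gap: 0.0211
grip_force: 90.6
[-0.05278267 -0.20553674]
tin 530 [[612.7, -128.1], [103.2, 95.9], 2.4] 0.0298
tin 304 [[607.3, -51.9], [103.7, 56.6], 10.9] 0.03
handle 214 [[587.6, -590.1], [145.1, 6.2], 6.6] 0.1128
handle 424 [[632.1, -459.4], [67.6, 55.7], 90.0] 0.1088
```

View pics/t2.png

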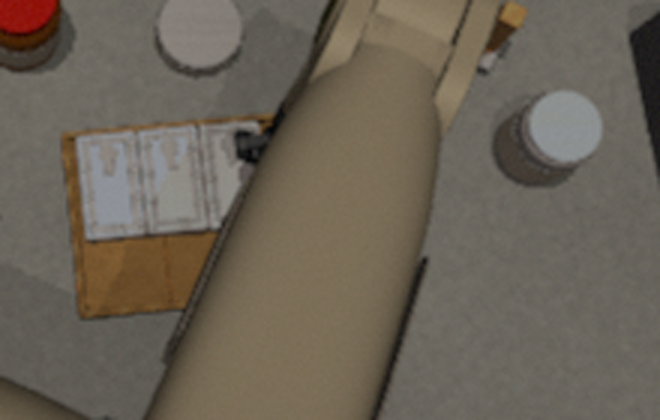

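The row is nearly closed: the tins at crop (110,188), (172,182) and (225,175) have small gaps left. Pushing further in small steps.

```bash
python3 -m handwheel '[[0,3,0,0,0.1],[0,5,0,0,0.1],[0,7,0,0,0.1],[0,8,0,0,0.1],[0,8,0,0,0.1]]'; python3 -m handwheel '[[0,1,0,0,0.1],[0,2,0,0,0.1],[0,3,0,0,0.1],[0,3,0,0,0.1]]'; python3 - <<'E'
from h import *
ctr=np.array([.5824,-.166]); cor=ctr+RT@[.086,.155]
s=sensors.get_state(); print((np.array(s['tcp_pos'][:2])-cor)@RT)
E
```

```text
clock: 41.65
tcp_pos: [0.6187, -0.2071, 0.0812]
orientation: [-0.0, -0.036, 0.999, -0.001]
wrist_force: [0.7, -5.2, -2.8]
finger_gap: 0.0209
grip_force: 90.3
clock: 42.05
tcp_pos: [0.6187, -0.2066, 0.0815]
orientation: [-0.0, -0.035, 0.999, -0.003]
wrist_force: [-0.1, -12.0, -3.6]
finger_gap: 0.021
grip_force: 90.2
[-0.05278585 -0.19810651]
```

```bash
python3 -m handwheel '[[0,1,0,0,0.1],[0,2,0,0,0.1],[0,2,0,0,0.1],[0,-4,0,0,0.1],[0,-20,0,0,0.1],[0,-20,-45,0,0.1],[0,-20,-90,0,0.1],[0,-20,-100,0,0.1]]' >/dev/null;  python3 -m handwheel '[[80,-210,0,0,0.1],[80,-210,0,0,0.1],[80,-210,0,0,0.1],[80,-210,0,0,0.1],[80,-210,0,0,0.1],[80,-210,0,0,0.1]]' >/dev/null; cat >>h.py <<'E'
def tins(name):
    c=cam('top'); im=c['color']; hsv=cv2.cvtColor(im,cv2.COLOR_BGR2HSV)
    ctr=np.array([.5824,-.166]); P=pts(c)
    m=np.zeros((420,560),np.uint8); m[172:232,292:402]=((hsv[172:232,292:402,1]<70)&(hsv[172:232,292:402,2]>70))*255
    m=cv2.morphologyEx(m,cv2.MORPH_OPEN,np.ones((3,3)))
    cn,_=cv2.findContours(m,cv2.RETR_EXTERNAL,cv2.CHAIN_APPROX_NONE)
    for k in cn:
        if cv2.contourArea(k)<200: continue
        q=np.array([ray(c,u,v,.029)[:2] for u,v in k[:,0]]); q=(q-ctr)@RT-[.086,.155]
        r=cv2.minAreaRect((q*1000).astype(np.float32)); print(np.round(r[0],1),np.round(r[1],1),round(r[2],1))
    cv2.imwrite(name,cv2.resize(im[160:240,280:420],None,fx=5,fy=5,interpolation=cv2.INTER_CUBIC))
E
python3 - <<'E'
from h import *
plan(); tins('pics/t3.png')
E
```

```text
now [ 0.5528 -0.4426  0.1791] psi 183.8 gap 0.0212 t 43.5 j6 -0.85 F [-0.7  0.8 -3.3]
[-52.8 -91. ] [179.9 104.6] 89.5
```

View pics/t3.png

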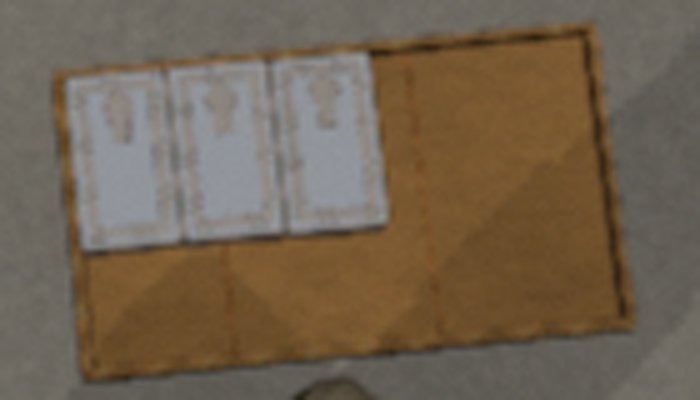

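The row is tight: one 180×104.6 mm block at crop (65–388, 55–250), centred at (−52.8,−91) mm from the corner against an ideal (−52,−90). I'll set the push block down on the bench.

```bash
python3 -m handwheel '[[35,0,0,0,0.1],[70,0,0,0,0.1],[70,0,40,0,0.1],[70,0,80,0,0.1],[70,0,95,0,0.1],[70,0,105,0,0.1],[70,0,108,0,0.1],[70,0,108,0,0.1]]'; python3 -m handwheel '[[0,0,1,0,0.1],[0,0,1,0,0.1],[0,0,1,0,0.1]]'
```

```text
clock: 44.3
tcp_pos: [0.486, -0.4433, 0.0736]
orientation: [0.0, -0.036, 0.999, -0.0]
wrist_force: [-0.4, -0.7, -3.3]
finger_gap: 0.0211
grip_force: 90.8
clock: 44.6
tcp_pos: [0.4858, -0.4441, 0.0733]
orientation: [0.001, -0.036, 0.999, -0.001]
wrist_force: [0.1, -0.5, -2.8]
finger_gap: 0.0212
grip_force: 90.8
```

Still about 4 mm up, so I'll lower until it touches.

```bash
python3 -m handwheel '[[0,0,1,0,0.1],[0,0,2,0,0.1],[0,0,3,0,0.1],[0,0,3,0,0.1]]'; python3 -m handwheel '[[0,0,1,0,0.1],[0,0,2,0,0.1],[0,0,2,0,0.1]]'
```

```text
clock: 45.0
tcp_pos: [0.4853, -0.4438, 0.0695]
orientation: [0.0, -0.036, 0.999, -0.0]
wrist_force: [-1.7, 1.0, -0.4]
finger_gap: 0.0208
grip_force: 91.1
clock: 45.3
tcp_pos: [0.4853, -0.4439, 0.0694]
orientation: [0.0, -0.036, 0.999, -0.001]
wrist_force: [-2.4, 2.4, 9.9]
finger_gap: 0.0209
grip_force: 92.9
```

Touching the bench. Releasing, retreating upward and checking everything.

```bash
python3 -m handwheel '[[0,0,-1,0,0.1],[0,0,-1,0,0.25],[0,0,-1,0,0.4],[0,0,-1,0,0.55],[0,0,-1,0,0.55],[0,0,-1,0,0.55]]' >/dev/null; python3 -m handwheel '[[0,0,-20,0,0.55],[0,0,-60,0,0.55],[0,0,-100,0,0.55],[0,0,-150,0,0.55],[60,-60,-180,0,0.55],[100,-100,-180,0,0.55],[100,-100,-180,0,0.55],[100,-100,-180,0,0.55]]'; python3 - <<'E'
from h import *
plan(); tins('pics/x.png'); look('pics/x2.png')
s=cam('scene'); P=pts(s)
m=(P[...,2]>.16)&(P[...,2]<.29)&(P[...,0]>.52)&(P[...,0]<.68)&(P[...,1]>.15)&(P[...,1]<.45)
q=P[m]; k=np.polyfit(q[:,2],q[:,0]-.034*q[:,1],1); print('lid',np.arctan2(1,-k[0]))
cv2.imwrite('pics/end.png',s['color'])
E
```

```text
clock: 46.7
tcp_pos: [0.3889, -0.5554, 0.2489]
orientation: [-0.0, -0.033, 0.999, -0.002]
wrist_force: [0.2, 0.3, -0.1]
finger_gap: 0.0471
grip_force: 0.0
now [ 0.3889 -0.5554  0.2489] psi 183.73 gap 0.0471 t 46.7 j6 -1.14 F [ 0.2  0.3 -0.1]
[-52.9 -91.1] [179.7 104.8] 89.7
tin 240 [[613.3, -161.0], [95.2, 44.9], 33.4] 0.0298
tin 759 [[608.6, -69.6], [101.2, 122.0], 3.9] 0.0297
handle 223 [[585.9, -590.6], [148.2, 8.4], 6.8] 0.113
handle 420 [[632.5, -459.1], [68.1, 54.6], 88.8] 0.1088
handle 68 [[521.9, -423.0], [22.9, 21.7], 83.4] 0.1084
foot 65 [[542.4, -418.3], [21.7, 39.2], 41.4]
foot 65 [[505.0, -424.8], [22.6, 31.7], 1.3]
lid 1.2516666176043916
```

View pics/end.png

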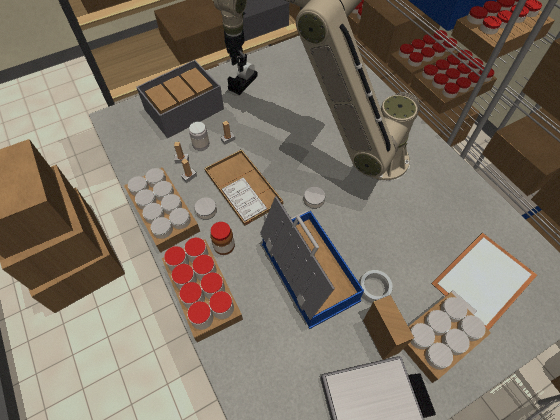

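The final view shows the lid propped at about (300,260), reading 1.25 rad, and the tins tight in the tray corner at (243,198). The push block is upright on the bench at (227,130). It was shifted slightly after release and is still outside the tray.

```bash
python3 -c "
from h import *
print(workorder.hand_in())"
```

```text
the job is handed in; nothing more can be done
None
```

The job is handed in (no verdict was shown): the lid is propped at about 1.25 rad, all three tins are in one tight row in the tray's far left corner, and the push block stands upright on the bench outside the tray.

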